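Tip a vise jaw out of its flush nest and lay it on the work sheet

TASK

Two aluminium vise jaws lie flush in the black nest block, with no room for fingers round them. Press down the dimpled end of the jaw with two small screw holes so that it rocks up and stays tilted, then take it by its raised end, lift it out and lay it flat, dimple side up, in the middle of the white sheet without dropping it. Leave the other jaw (one large bore) lying flat in its pocket.

Things in the scene. Friction and masses are not known exactly. Their poses are not given: they have to be found in the camera images.
- jaw_center (a point): Centre of the jaw to take: aluminium block 96 (x) x 44 (y) x 24 (z) mm, 0.27 kg, its x along the nest's x. In its top (+z): two 13 mm screw holes (x = -12, +33) and a 15 mm thumb dimple (dark ring) at x = -37. Starts flat and flush in a pocket. Pressed 7 to 9 mm down at the dimple it tips over, drops to a 30 degree slope and stays, the top edge of its +x end 22 mm above the nest's face, the bottom edge 1 mm.
- other_center (a point): Centre of the other jaw, in the other pocket of the nest: same block, size, axes and dimple, but with one large bore 32 mm across (at x = +10 mm) in its top. It is to stay.
- nest: Black nest block, fixed, 160 (x) x 180 (y) x 54 (z) mm; origin at the centre of its underside, flat face at z = 54. Two pockets along x at y = -43 and +43 mm, 46 wide, 24 deep, 1 mm clear of the jaws but 7 mm at the -x end. Floors level for x > -3 mm, the rocking edge; towards -x they slope down 30 degrees. A shut gripper may enter a pocket by 10 mm. Either jaw may be in either pocket.
- sheet: White work sheet, fixed, 240 (x) x 200 (y) x 2 (z) mm; origin at the centre of its underside. A small piston and a brass spacer stand near two of its corners; its middle is free.
Mind the look-alikes: they are no part of the job. Leave any orange look-alike of the part that bears jaw_center alone.

How it is judged:
By the outcome, as a careful person would: the job done as asked, in the order asked, and still so for the second after the job is handed in, with the robot touching nothing.
It also fails if it takes over 51 s, if anything falls off the work surface, if the arm or the gripper's body presses on something with over 40 N, if the wrist force passes 120 N, or if a joint passes its speed limit or range.

ROBOT

A 6-joint arm with a two-finger parallel gripper is mounted at the origin on the work surface. World frame = base frame: x ahead of the robot, y to its left, z up, the work surface at z = 0. Lengths are in m, angles in rad, forces in N, time in s.
With the tool pointing down it reaches from about 0.3 to 0.875 m from the base axis. Payload 6.4 kg.
Tool frame: the origin (TCP) lies midway between the tips of the shut fingers; the grasp point (between the pads) lies 19 mm behind it; x points along the fingers, y is the direction in which the jaws open and shut, and the axes are right-handed (so a half turn about x gives the same grasp; the last joint's range is limited). The gripper opens to 85 mm and grips with 20 to 120 N. Pads are 22 mm wide; open, the fingers measure 114 mm over their backs; the gripper's body (76 mm by 85 mm) begins 54 mm behind the grasp point. The pads swing forward as they close: fully open they stand 13 mm farther back than shut.
Start: joints at [-1.372, 0.181, 1.607, -0, 1.354, -0.206], TCP at [0.226, -0.529, 0.231] pointing down, gripper open.
Joint ranges: [-2.99, 2.99], [-0.89, 2.07], [0.3, 2.58], [-1.14, 4.28], [0, 2.63], [-3.12, 3.12]. Speed limits (rad/s): [2.57, 2.57, 3.01, 3.14, 3.14, 3.14].

INTERFACE

Orientations are given as a unit quaternion [x, y, z, w].
In Python, from workcell import r, vision, hand_in gives the robot as it stands.
- The arm moves only by the tool send_rows, never from a script. Its argument "increments" is a list of rows, each an object with "delta_pos": the shift along the tool's x, y, z in cm, a list of three; "twist": the turn about the tool's x in rad; "jaw": the opening, from 0 (shut) to 1 (fully open). A call has 1 to 12 rows; each row is the pose to reach, as a shift and turn from the pose commanded when the call began, along the tool's axes at that moment; what a row does not reach only later rows make up. A row lasts 1/10 s, in which the tool goes at most 50 mm and 8.59 degrees, less where a joint would pass 70% of its speed; a pose out of reach is approached as far as the arm can. A call with a gripper value outside its range is refused whole. The fingers move at their own pace and stop on an object; "squeeze" is the grip in N (left out, the last holds). Time passes only in rows, so rows that repeat a pose let the fingers close. It gives the time, the measured TCP pose, the force and the opening at its end, in the units of the state.
- r.sense(): the state, without advancing time (a new reading comes with each control period).
- vision.get_image(name): name is "side" or "top"; returns the picture (480x640x3 uint8, red, green, blue); there is no depth.
- vision.camera_info(name): a dict with "K" (3x3 intrinsics, pixels), "view" (4x4, takes a point from world to camera coordinates). Camera axes: x right, y up, looking along -z (the intrinsics and any distortion apply to the point x, -y, -z); pixel columns grow to the right and rows downward; lengths in m; the calibration is good to about 2 mm. A picture is of the moment at which its call begins. camera_info takes no time and is no camera call.
- hand_in(): hands the job in, once; it reports no verdict.
The state is a dict: "clock": time; "q": joint angles; "dq": joint speeds; "joint_efforts": joint torques, N m; "tcp_pos": TCP position; "orientation": TCP orientation; "contact_force": force on the tool from outside, world axes, zero at the start; "wrist_torque": the same for the moment, N m; "gripper_width": finger opening in m.
Only numpy, scipy, OpenCV 4.12 (cv2) and the standard library are available. Lean on these libraries where they do the work, as an engineer would, in place of code of your own. Each camera call takes 0.05 s, during which the arm holds its last target. There are 200 camera calls.

## Working session

There is one attempt and no reset: what is moved stays moved. The work goes in short steps, Python scripts to look and compute and a tool call to move; the robot and the scene stay as the last step left them, time stands still between calls to the robot, and variables do not carry over. Pictures are saved under pics/ and viewed, about 8 in all and at most 12, crops included, and the job is handed in when it is done.

Besides the shell and the picture viewer there is one more tool, called after "Emit:" by a JSON object that holds its "api" and its "payload". send_rows: Moves the arm, as the interface text tells. Its arguments: {"type":"object","properties":{"increments":{"type":"array","items":{"type":"object","properties":{"delta_pos":{"type":"array","items":{"type":"number"}},"twist":{"type":"number"},"jaw":{"type":"number"}}}},"squeeze":{"type":"number"}},"required":["increments"]}

```bash
mkdir -p pics
python3 - <<'E'
from workcell import r, vision
import cv2, json
for n in ("top","side"):
    cv2.imwrite(f"pics/{n}0.png", cv2.cvtColor(vision.get_image(n),cv2.COLOR_RGB2BGR))
    i=vision.camera_info(n); print(n,i)
s=r.sense(); print(s)
E
```

```text
top {'K': array([[502.96792539,   0.        , 316.96192444],
       [  0.        , 502.96792539, 242.7070313 ],
       [  0.        ,   0.        ,   1.        ]]), 'view': array([[-0.02169959, -0.99975352,  0.0046939 , -0.05853755],
       [ 0.98781159, -0.02071608,  0.15426958, -0.47807299],
       [-0.15413431,  0.00798427,  0.98801764, -0.85903197],
       [ 0.        ,  0.        ,  0.        ,  1.        ]])}
side {'K': array([[568.1867672 ,   0.        , 327.98580884],
       [  0.        , 568.1867672 , 244.53566873],
       [  0.        ,   0.        ,   1.        ]]), 'view': array([[-0.69883984, -0.71526884,  0.00365673,  0.29493335],
       [ 0.47711036, -0.46233059,  0.74740627, -0.30567331],
       [-0.5329058 ,  0.52406194,  0.66435721, -0.92270638],
       [ 0.        ,  0.        ,  0.        ,  1.        ]])}
{'clock': 0.1, 'q': array([-1.37229334e+00,  1.81498548e-01,  1.60791172e+00, -1.25468311e-05,
        1.35380611e+00, -2.06301875e-01]), 'dq': array([-9.12320071e-04, -1.06352613e-03, -2.86098927e-03,  2.04120728e-03,
        9.93777302e-04,  9.80272246e-05]), 'joint_efforts': array([-1.10256835e-04, -4.45878804e+01, -3.52240098e+01, -2.14770948e-04,
        4.14495196e-03, -1.15779386e-05]), 'tcp_pos': array([ 0.22636766, -0.52801896,  0.23045457]), 'orientation': array([-0.69266972, -0.14271991,  0.6926739 , -0.14157175]), 'contact_force': array([-0.06366738,  0.28956082,  0.42648734]), 'wrist_torque': array([-0.03342464,  0.0247185 ,  0.02220904]), 'gripper_width': 0.08576031465099002}
```

View pics/top0.png

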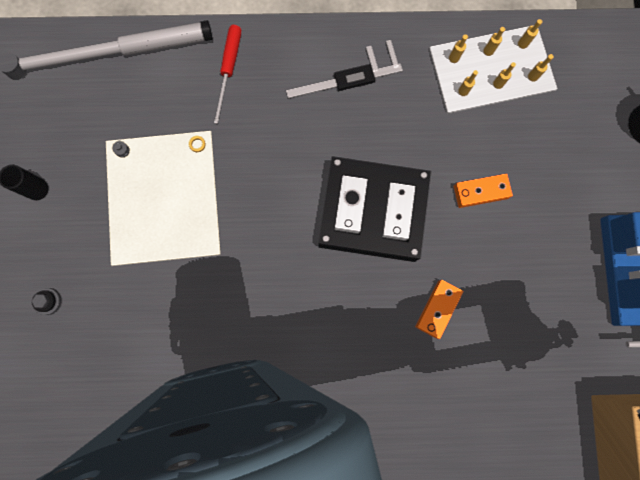

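View pics/side0.png

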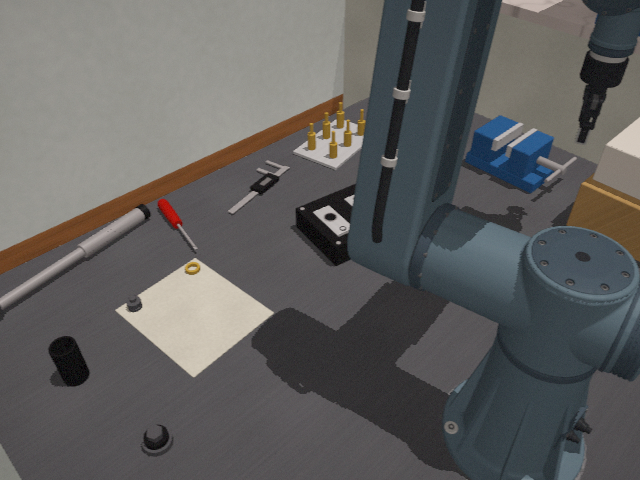

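The top view shows the two-hole jaw in the right pocket, at about (398,211), with its dimple at (397,230). The bored jaw is at (351,203), the sheet at (163,198), and the orange decoys at (440,308) and (483,190).

```bash
cat > h.py <<'E'
import numpy as np, cv2
from workcell import r, vision
from scipy.spatial.transform import Rotation as R
def ray(n,uv,z):
    i=vision.camera_info(n);K=i["K"];V=i["view"]
    d=np.array([(uv[0]-K[0,2])/K[0,0],-(uv[1]-K[1,2])/K[1,1],-1.])
    Rw=V[:3,:3].T; c=-Rw@V[:3,3]; d=Rw@d
    return c+d*(z-c[2])/d[2]
def proj(n,p):
    i=vision.camera_info(n);K=i["K"];V=i["view"]
    q=V[:3,:3]@np.asarray(p)+V[:3,3]
    return K[0,2]+K[0,0]*q[0]/-q[2], K[1,2]-K[1,1]*q[1]/-q[2]
def save(n,f,box=None,k=1):
    a=cv2.cvtColor(vision.get_image(n),cv2.COLOR_RGB2BGR)
    b=a if box is None else a[box[1]:box[3],box[0]:box[2]]
    cv2.imwrite("pics/"+f,cv2.resize(b,None,fx=k,fy=k,interpolation=cv2.INTER_CUBIC)); return a
def box(mask,n,z):
    cs,_=cv2.findContours(mask,cv2.RETR_EXTERNAL,cv2.CHAIN_APPROX_NONE)
    out=[]
    for c in cs:
        if cv2.contourArea(c)<300: continue
        P=np.array([ray(n,p[0],z)[:2] for p in c])*1000
        out.append((cv2.minAreaRect(P.astype(np.float32)),cv2.boundingRect(c)))
    return out
E
python3 - <<'E'
from h import *
a=cv2.imread("pics/top0.png"); g=a.min(2)
m=np.zeros_like(g); m[130:280,300:450]=(g[130:280,300:450]>140)*255
for b in box(m,"top",.054): print("jaw",b)
m=np.zeros_like(g); m[120:280,90:230]=(g[120:280,90:230]>130)*255
for b in box(m,"top",.002): print("sheet",b)
h=cv2.inRange(a,(0,0,0),(45,45,45)); k=np.zeros_like(h);k[140:275,300:445]=h[140:275,300:445]
for b in box(k,"top",.054): print("nest",b)
for n,uv in (("dimple",(397,230)),("h1",(399,217)),("h2",(402,192)),("bore",(352,198))): print(n,ray("top",uv,.054))
s=r.sense(); print(R.from_quat(s["orientation"]).as_matrix().round(4))
c=cv2.resize(a[140:275,300:450],None,fx=5,fy=4.4*5/4.4,interpolation=cv2.INTER_CUBIC)[:600];cv2.imwrite("pics/crop.png",c[:600])
E
```

```text
jaw (((529.3925170898438, -214.81837463378906), (44.57238006591797, 96.94551086425781), 80.14527893066406), (384, 183, 31, 56))
jaw (((544.0795288085938, -130.1670379638672), (44.70499038696289, 96.87604522705078), 80.19657897949219), (335, 176, 32, 56))
sheet (((576.5177001953125, 220.51947021484375), (242.29202270507812, 202.6477813720703), 4.729585647583008), (105, 131, 116, 135))
nest (((455.59783935546875, -157.286376953125), (177.2307891845703, 21.90259552001953), 75.43907165527344), (318, 235, 102, 27))
nest (((547.5853881835938, -174.0086669921875), (177.82899475097656, 136.7178955078125), 80.16849517822266), (322, 157, 108, 86))
dimple [ 0.49373717 -0.20963517  0.054     ]
h1 [ 0.51694355 -0.21424226  0.054     ]
h2 [ 0.56213987 -0.22170373  0.054     ]
bore [ 0.55302359 -0.13245455  0.054     ]
[[-3.000e-04  3.938e-01 -9.192e-01]
 [ 1.600e-03 -9.192e-01 -3.938e-01]
 [-1.000e+00 -1.600e-03 -3.000e-04]]
```

View pics/crop.png

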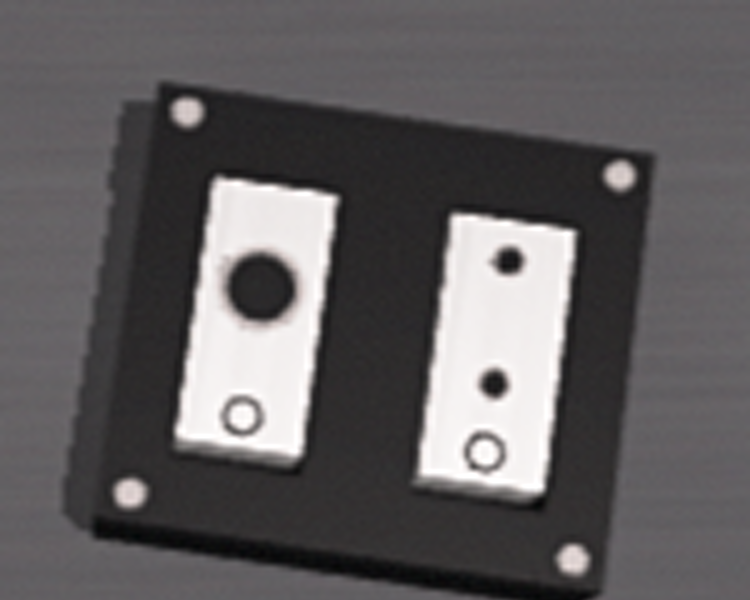

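Measured: jaw centre ≈ (0.529, -0.215) with yaw -9.85°, so the dimple is ≈ (0.493, -0.209). Sheet centre is ≈ (0.5765, 0.2205) with yaw +4.7°. Sizes match (97x44.6 mm and 242x203 mm). Next I move above the dimple with the gripper shut.

Emit:
{"api": "send_rows", "payload": {"increments": [{"delta_pos": [4,-18.9,-37],"twist": 0.577,"jaw": 0},{"delta_pos": [4,-18.9,-37],"twist": 0.577,"jaw": 0},{"delta_pos": [4,-18.9,-37],"twist": 0.577,"jaw": 0},{"delta_pos": [4,-18.9,-37],"twist": 0.577,"jaw": 0},{"delta_pos": [4,-18.9,-37],"twist": 0.577,"jaw": 0},{"delta_pos": [4,-18.9,-37],"twist": 0.577,"jaw": 0},{"delta_pos": [4,-18.9,-37],"twist": 0.577,"jaw": 0},{"delta_pos": [11,-18.9,-37],"twist": 0.577,"jaw": 0},{"delta_pos": [11,-18.9,-37],"twist": 0.577,"jaw": 0},{"delta_pos": [14,-18.9,-37],"twist": 0.577,"jaw": 0},{"delta_pos": [15,-18.9,-37],"twist": 0.577,"jaw": 0},{"delta_pos": [15,-18.9,-37],"twist": 0.577,"jaw": 0}]}}

```text
clock: 1.3
tcp_pos: [0.4907, -0.2083, 0.0796]
orientation: [-0.703, 0.06, 0.706, 0.061]
contact_force: [-1.0, -0.4, -0.2]
gripper_width: 0.0004
```

Run:
```python
from h import *
save("top","t1.png",(280,120,480,280),4); save("side","s1.png",(260,120,460,280),4)
s=r.sense(); print(s["clock"],s["tcp_pos"],s["gripper_width"],s["contact_force"],s["q"]); print(R.from_quat(s["orientation"]).as_matrix().round(4))
```

```text
1.4 [ 0.49254448 -0.21037379  0.08261316] 0.00021228676056782913 [ 0.95271094 -0.50019309  0.52234047] [-6.25332681e-01  2.78996115e-01  1.81999520e+00 -1.63990279e-04
  1.04098310e+00  1.11882492e+00]
[[ 1.200e-03 -1.724e-01 -9.850e-01]
 [-1.100e-03 -9.850e-01  1.724e-01]
 [-1.000e+00  8.000e-04 -1.400e-03]]
```

View pics/t1.png

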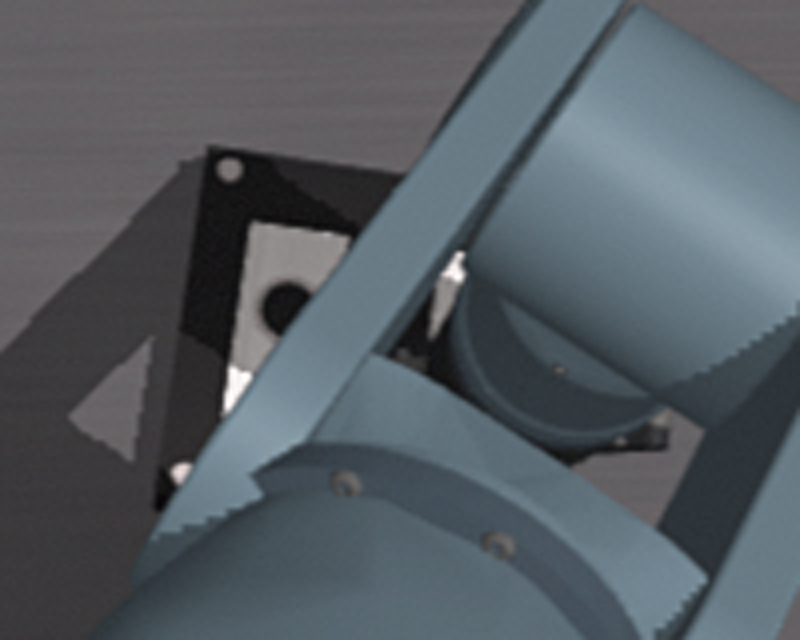

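The arm hides the target pocket in the top view. By its reading the TCP is at jaw x = -37 mm, y = -2 mm. Pressing slowly.

Emit:
{"api": "send_rows", "payload": {"increments": [{"delta_pos": [1,-0.2,0.1],"jaw": 0},{"delta_pos": [2,-0.2,0.1],"jaw": 0},{"delta_pos": [2.5,-0.2,0.1],"jaw": 0},{"delta_pos": [2.7,-0.2,0.1],"jaw": 0},{"delta_pos": [2.9,-0.2,0.1],"jaw": 0},{"delta_pos": [3.1,-0.2,0.1],"jaw": 0},{"delta_pos": [3.3,-0.2,0.1],"jaw": 0},{"delta_pos": [3.4,-0.2,0.1],"jaw": 0},{"delta_pos": [3.4,-0.2,0.1],"jaw": 0},{"delta_pos": [3.4,-0.2,0.1],"jaw": 0}]}}

```text
validation failed for argument at $.in...
```

Run:
```python
from h import *
s=r.sense(); print(s["clock"],s["tcp_pos"],s["contact_force"],s["wrist_torque"])
```

```text
1.4 [ 0.49254448 -0.21037379  0.08261316] [ 0.95271094 -0.50019309  0.52234047] [0.01097178 0.01775464 0.00459912]
```

Emit:
{"api": "send_rows", "payload": {"increments": [{"delta_pos": [1,-0.2,0.1],"twist": 0,"jaw": 0},{"delta_pos": [2,-0.2,0.1],"twist": 0,"jaw": 0},{"delta_pos": [2.5,-0.2,0.1],"twist": 0,"jaw": 0},{"delta_pos": [2.7,-0.2,0.1],"twist": 0,"jaw": 0},{"delta_pos": [2.9,-0.2,0.1],"twist": 0,"jaw": 0},{"delta_pos": [3.1,-0.2,0.1],"twist": 0,"jaw": 0},{"delta_pos": [3.3,-0.2,0.1],"twist": 0,"jaw": 0},{"delta_pos": [3.4,-0.2,0.1],"twist": 0,"jaw": 0},{"delta_pos": [3.4,-0.2,0.1],"twist": 0,"jaw": 0},{"delta_pos": [3.4,-0.2,0.1],"twist": 0,"jaw": 0}]}}

```text
clock: 2.4
tcp_pos: [0.4916, -0.207, 0.0474]
orientation: [0.705, -0.061, -0.704, -0.061]
contact_force: [-0.2, -0.9, -0.4]
gripper_width: -0.0
```

Run:
```python
from h import *
s=r.sense(); print(s["clock"],s["tcp_pos"],s["contact_force"],s["wrist_torque"])
```

```text
2.4 [ 0.49157645 -0.20696759  0.04736278] [-0.22499935 -0.86400555 -0.42524207] [ 0.01141288  0.00727534 -0.03240303]
```

Emit:
{"api": "send_rows", "payload": {"increments": [{"delta_pos": [0.15,0,0],"twist": 0,"jaw": 0},{"delta_pos": [0.25,0,0],"twist": 0,"jaw": 0},{"delta_pos": [0.25,0,0],"twist": 0,"jaw": 0},{"delta_pos": [0.25,0,0],"twist": 0,"jaw": 0},{"delta_pos": [-3,0,0],"twist": 0,"jaw": 0},{"delta_pos": [-8,0,0],"twist": 0,"jaw": 0},{"delta_pos": [-12,5,0],"twist": 0,"jaw": 1},{"delta_pos": [-12,10,0],"twist": 0,"jaw": 1},{"delta_pos": [-12,15,0],"twist": 0,"jaw": 1},{"delta_pos": [-12,20,0],"twist": 0,"jaw": 1},{"delta_pos": [-12,24,0],"twist": 0,"jaw": 1},{"delta_pos": [-12,24,0],"twist": 0,"jaw": 1}]}}

```text
clock: 3.6
tcp_pos: [0.4483, -0.4495, 0.1674]
orientation: [0.705, -0.064, -0.704, -0.062]
contact_force: [0.3, 0.2, 0.4]
gripper_width: 0.0847
```

Run:
```python
from h import *
save("top","t2.png",(280,120,480,270),4)
s=r.sense(); print(s["clock"],s["tcp_pos"],s["contact_force"],s["gripper_width"])
```

```text
3.65 [ 0.44900535 -0.44655491  0.16700997] [ 0.70519576 -0.16916768 -0.02733837] 0.08535597220216068
```

View pics/t2.png

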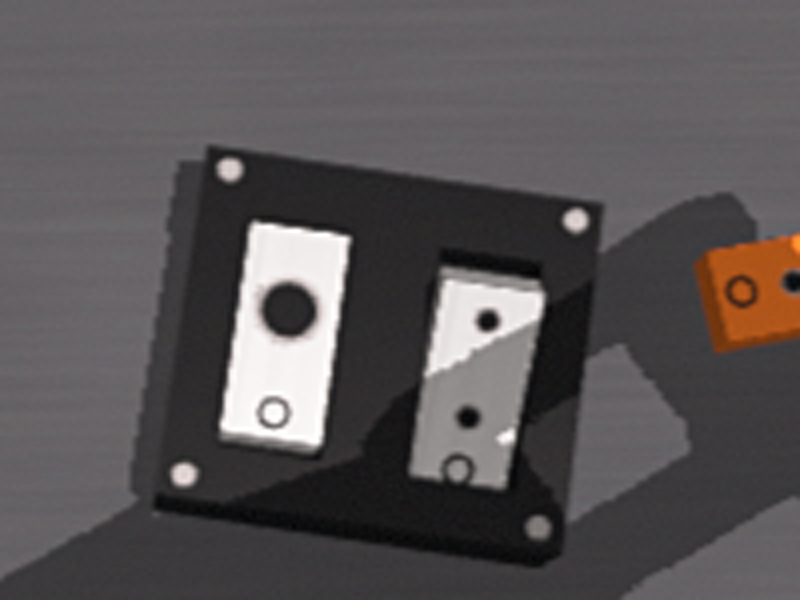

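The jaw has tipped and stays tilted; the bored jaw is undisturbed. The raised top edge runs from about (441,280) to (545,293) in the crop, which is (403.3,191.6) in the full picture.

Run:
```python
from h import *
e=ray("top",(403.3,191.6),.076)
u=np.array([.985,-.171]);c=np.array([.5294,-.2148])
print(e,(e[:2]-c)@u, (e[:2]-c)@[.171,.985])
print(ray("top",(280+441/4,120+280/4),.076),ray("top",(280+545/4,120+293/4),.076))
```

```text
[ 0.55714438 -0.21993675  0.076     ] 0.028206600631003984 -0.00031541378410697294
[ 0.56045814 -0.19743752  0.076     ] [ 0.55374774 -0.24224091  0.076     ]
```

Emit:
{"api": "send_rows", "payload": {"increments": [{"delta_pos": [0,-5,-1.3],"twist": 0,"jaw": 1},{"delta_pos": [0,-10,-2.6],"twist": 0,"jaw": 1},{"delta_pos": [0,-15,-3.9],"twist": 0,"jaw": 1},{"delta_pos": [0,-20,-5.1],"twist": 0,"jaw": 1},{"delta_pos": [2,-23.9,-6.1],"twist": 0,"jaw": 1},{"delta_pos": [5,-23.9,-6.1],"twist": 0,"jaw": 1},{"delta_pos": [8,-23.9,-6.1],"twist": 0,"jaw": 1},{"delta_pos": [10,-23.9,-6.1],"twist": 0,"jaw": 1},{"delta_pos": [11,-23.9,-6.1],"twist": 0,"jaw": 1},{"delta_pos": [11.3,-23.9,-6.1],"twist": 0,"jaw": 1},{"delta_pos": [11.3,-23.9,-6.1],"twist": 0,"jaw": 1},{"delta_pos": [11.3,-23.9,-6.1],"twist": 0,"jaw": 1}], "squeeze": 60}}

```text
clock: 4.85
tcp_pos: [0.5522, -0.2188, 0.0556]
orientation: [0.705, -0.061, -0.704, -0.061]
contact_force: [0.4, -1.0, -0.3]
gripper_width: 0.0854
```

Emit:
{"api": "send_rows", "payload": {"increments": [{"delta_pos": [0,0,0],"twist": 0,"jaw": 0.6},{"delta_pos": [0,0,0],"twist": 0,"jaw": 0.3},{"delta_pos": [0,0,0],"twist": 0,"jaw": 0.3},{"delta_pos": [0,0,0],"twist": 0,"jaw": 0.3},{"delta_pos": [0,0,0],"twist": 0,"jaw": 0.3},{"delta_pos": [0,0,0],"twist": 0,"jaw": 0.3}]}}

```text
clock: 5.45
tcp_pos: [0.5519, -0.2192, 0.0551]
orientation: [0.705, -0.061, -0.704, -0.06]
contact_force: [-1.3, -1.4, 5.8]
gripper_width: 0.0426
```

Run:
```python
from h import *
s=r.sense(); print(s["clock"],s["tcp_pos"],s["contact_force"],s["wrist_torque"],s["gripper_width"])
```

```text
5.45 [ 0.55192698 -0.21917002  0.05512292] [-1.30763414 -1.37454881  5.81170254] [-0.39995502  0.24175359  0.04649266] 0.04259775794119414
```

Gripped, with the opening at 42.6 mm. Lifting.

Emit:
{"api": "send_rows", "payload": {"increments": [{"delta_pos": [-0.5,0,0],"twist": 0,"jaw": 0.3},{"delta_pos": [-1,0,0],"twist": 0,"jaw": 0.3},{"delta_pos": [-2,0,0],"twist": 0,"jaw": 0.3},{"delta_pos": [-3,0,0],"twist": 0,"jaw": 0.3},{"delta_pos": [-4.5,0,0],"twist": 0,"jaw": 0.3},{"delta_pos": [-6,0,0],"twist": 0,"jaw": 0.3},{"delta_pos": [-8,0,0],"twist": 0,"jaw": 0.3},{"delta_pos": [-10,0,0],"twist": 0,"jaw": 0.3},{"delta_pos": [-11,0,0],"twist": 0,"jaw": 0.3},{"delta_pos": [-11,0,0],"twist": 0,"jaw": 0.3}]}}

```text
clock: 6.45
tcp_pos: [0.5524, -0.2186, 0.1667]
orientation: [0.706, -0.061, -0.703, -0.06]
contact_force: [0.4, -0.5, -2.6]
gripper_width: 0.0422
```

Run:
```python
from h import *
a=save("side","s2.png",(240,40,480,220),3)
s=r.sense(); print(s["clock"],s["tcp_pos"],s["contact_force"],s["wrist_torque"],s["gripper_width"],s["q"])
```

```text
6.5 [ 0.55169346 -0.2182137   0.16512061] [-0.9211134   0.12048531 -2.45407947] [ 0.01933849 -0.0984515  -0.02903162] 0.04236513988534344 [-5.76744159e-01  2.85173705e-01  1.62058579e+00  4.02410745e-04
  1.23467442e+00  1.16595651e+00]
```

The jaw is held: weight reads about 2.5 N, the moment about 0.1 N m and it is still tilted. Moving over the sheet.

Emit:
{"api": "send_rows", "payload": {"increments": [{"delta_pos": [0,-2,0.2],"twist": -0.01,"jaw": 0.3},{"delta_pos": [0,-6,0.5],"twist": -0.03,"jaw": 0.3},{"delta_pos": [0,-10,0.8],"twist": -0.055,"jaw": 0.3},{"delta_pos": [0,-14.5,1.1],"twist": -0.08,"jaw": 0.3},{"delta_pos": [0,-19,1.5],"twist": -0.11,"jaw": 0.3},{"delta_pos": [0,-23.5,1.8],"twist": -0.135,"jaw": 0.3},{"delta_pos": [0,-28,2.2],"twist": -0.16,"jaw": 0.3},{"delta_pos": [0,-32.5,2.5],"twist": -0.19,"jaw": 0.3},{"delta_pos": [0,-37,2.9],"twist": -0.215,"jaw": 0.3},{"delta_pos": [0,-41,3.2],"twist": -0.24,"jaw": 0.3},{"delta_pos": [0,-43.5,3.4],"twist": -0.2545,"jaw": 0.3},{"delta_pos": [0,-44.1,3.4],"twist": -0.2545,"jaw": 0.3}]}}

```text
clock: 7.7
tcp_pos: [0.592, 0.225, 0.1625]
orientation: [-0.705, -0.031, 0.707, -0.03]
contact_force: [0.6, 0.4, -3.4]
gripper_width: 0.0424
```

Emit:
{"api": "send_rows", "payload": {"increments": [{"delta_pos": [2,0,0],"twist": 0,"jaw": 0.3},{"delta_pos": [4,0,0],"twist": 0,"jaw": 0.3},{"delta_pos": [6,0,0],"twist": 0,"jaw": 0.3},{"delta_pos": [8,0,0],"twist": 0,"jaw": 0.3},{"delta_pos": [9,0,0],"twist": 0,"jaw": 0.3},{"delta_pos": [9,0,0],"twist": 0,"jaw": 0.3},{"delta_pos": [9,0,0],"twist": 0,"jaw": 0.3}]}}

```text
clock: 8.4
tcp_pos: [0.5937, 0.2216, 0.0745]
orientation: [-0.706, -0.029, 0.707, -0.029]
contact_force: [-0.6, 0.4, -3.0]
gripper_width: 0.0426
```

Run:
```python
from h import *
a=save("side","s3.png",(70,160,310,340),3)
s=r.sense(); print(s["clock"],s["tcp_pos"],s["contact_force"],s["wrist_torque"],s["gripper_width"],s["q"]); print(R.from_quat(s["orientation"]).as_matrix().round(4))
```

```text
8.45 [0.59421407 0.22176336 0.07523027] [-0.05426373  0.33385377 -2.37994313] [ 0.00295446 -0.13421751  0.00021989] 0.04180255902337655 [ 1.70403070e-01  4.79081325e-01  1.55909325e+00 -5.31699884e-05
  1.10209974e+00  1.65926997e+00]
[[ 1.300e-03  8.190e-02 -9.966e-01]
 [ 2.000e-04 -9.966e-01 -8.190e-02]
 [-1.000e+00 -1.000e-04 -1.300e-03]]
```

View pics/s3.png

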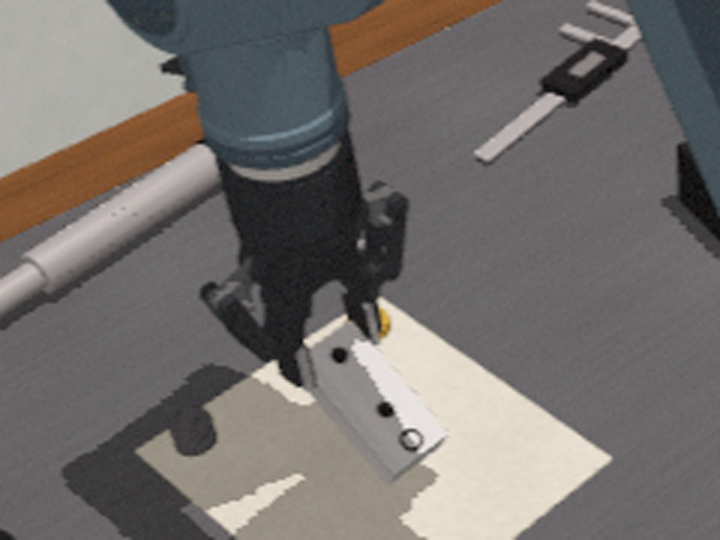

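The side view shows the jaw held by its raised end over the sheet, tilted, with the dimple end low near crop (410,440). Lowering until it touches.

Emit:
{"api": "send_rows", "payload": {"increments": [{"delta_pos": [0.8,0,0],"twist": 0,"jaw": 0.3},{"delta_pos": [1.4,0,0],"twist": 0,"jaw": 0.3},{"delta_pos": [1.8,0,0],"twist": 0,"jaw": 0.3},{"delta_pos": [2.1,0,0],"twist": 0,"jaw": 0.3},{"delta_pos": [2.3,0,0],"twist": 0,"jaw": 0.3},{"delta_pos": [2.3,0,0],"twist": 0,"jaw": 0.3}]}}

```text
clock: 9.05
tcp_pos: [0.5934, 0.2219, 0.051]
orientation: [-0.706, -0.029, 0.707, -0.029]
contact_force: [-0.7, 0.1, -2.9]
gripper_width: 0.0428
```

Run:
```python
from h import *
s=r.sense(); print(s["clock"],s["tcp_pos"],s["contact_force"],s["wrist_torque"],s["gripper_width"])
```

```text
9.05 [0.5933615  0.22191771 0.05100005] [-0.72786609  0.06608843 -2.89002481] [-0.04503176 -0.08773419 -0.05299966] 0.04280229680445725
```

Emit:
{"api": "send_rows", "payload": {"increments": [{"delta_pos": [0.1,0,0],"twist": 0,"jaw": 0.3},{"delta_pos": [0.2,0,0],"twist": 0,"jaw": 0.3},{"delta_pos": [0.3,0,0],"twist": 0,"jaw": 0.3},{"delta_pos": [0.4,0,0],"twist": 0,"jaw": 0.3},{"delta_pos": [0.4,0,0],"twist": 0,"jaw": 0.3},{"delta_pos": [0.4,0,0],"twist": 0,"jaw": 0.3}], "squeeze": 30}}

```text
clock: 9.65
tcp_pos: [0.5949, 0.2221, 0.049]
orientation: [0.708, 0.029, -0.705, 0.029]
contact_force: [1.8, -0.2, 7.8]
gripper_width: 0.0424
```

Run:
```python
from h import *
s=r.sense(); print(s["clock"],s["tcp_pos"],s["contact_force"],s["wrist_torque"],s["gripper_width"])
```

```text
9.65 [0.59489693 0.22205258 0.04899674] [ 1.78325673 -0.24668282  7.82118328] [-0.08241885  0.33056463  0.01172435] 0.04240895097521572
```

Touched at TCP z ≈ 0.049, as predicted. Now following the flattening arc with a light grip.

Emit:
{"api": "send_rows", "payload": {"increments": [{"delta_pos": [0.3,0,-0.25],"twist": 0,"jaw": 0.3},{"delta_pos": [0.6,0,-0.5],"twist": 0,"jaw": 0.3},{"delta_pos": [0.9,0,-0.7],"twist": 0,"jaw": 0.3},{"delta_pos": [1.2,0,-0.9],"twist": 0,"jaw": 0.3},{"delta_pos": [1.6,0,-1.1],"twist": 0,"jaw": 0.3},{"delta_pos": [2.0,0,-1.3],"twist": 0,"jaw": 0.3},{"delta_pos": [2.4,0,-1.5],"twist": 0,"jaw": 0.3},{"delta_pos": [2.6,0,-1.6],"twist": 0,"jaw": 0.3},{"delta_pos": [2.6,0,-1.6],"twist": 0,"jaw": 0.3}], "squeeze": 20}}

```text
clock: 10.55
tcp_pos: [0.6122, 0.2234, 0.0232]
orientation: [0.708, 0.029, -0.705, 0.029]
contact_force: [3.3, -0.4, 5.8]
gripper_width: 0.0426
```

Run:
```python
from h import *
a=save("side","s4.png",(70,200,310,380),3)
s=r.sense(); print(s["clock"],s["tcp_pos"],s["contact_force"],s["wrist_torque"],s["gripper_width"])
```

```text
10.6 [0.61215755 0.22340583 0.02330442] [ 2.961698   -0.47653742  6.11514149] [-0.06517164 -0.19425581  0.04977043] 0.04239695109036274
```

View pics/s4.png

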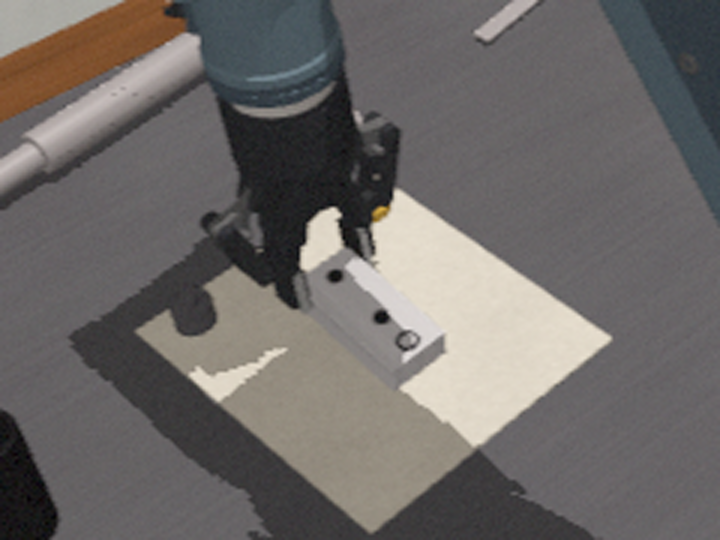

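The jaw is flattening in the pads, about 10° to go, with the dimple still up. Continuing down.

Emit:
{"api": "send_rows", "payload": {"increments": [{"delta_pos": [0.3,0,-0.1],"twist": 0,"jaw": 0.3},{"delta_pos": [0.5,0,-0.2],"twist": 0,"jaw": 0.3},{"delta_pos": [0.7,0,-0.25],"twist": 0,"jaw": 0.3},{"delta_pos": [0.9,0,-0.3],"twist": 0,"jaw": 0.3},{"delta_pos": [1.0,0,-0.3],"twist": 0,"jaw": 0.3},{"delta_pos": [1.0,0,-0.3],"twist": 0,"jaw": 0.3}]}}

```text
clock: 11.2
tcp_pos: [0.6152, 0.2236, 0.0134]
orientation: [0.709, 0.029, -0.704, 0.029]
contact_force: [3.3, -0.4, 4.9]
gripper_width: 0.0426
```

Run:
```python
from h import *
a=save("side","s5.png",(70,200,310,380),3)
s=r.sense(); print(s["clock"],s["tcp_pos"],s["contact_force"],s["wrist_torque"],s["gripper_width"])
```

```text
11.25 [0.61525408 0.2236054  0.01345537] [ 4.47357168 -0.04109096  5.26301563] [-0.10432023 -0.15437867  0.09135056] 0.04246491684767984
```

Emit:
{"api": "send_rows", "payload": {"increments": [{"delta_pos": [0.1,0,0],"twist": 0,"jaw": 0.3},{"delta_pos": [0.2,0,0],"twist": 0,"jaw": 0.3},{"delta_pos": [0.3,0,0],"twist": 0,"jaw": 0.3},{"delta_pos": [0.3,0,0],"twist": 0,"jaw": 0.3}]}}

```text
clock: 11.65
tcp_pos: [0.6155, 0.2236, 0.0106]
orientation: [0.709, 0.029, -0.704, 0.029]
contact_force: [5.2, -0.7, 5.9]
gripper_width: 0.0422
```

Emit:
{"api": "send_rows", "payload": {"increments": [{"delta_pos": [0.1,0,0],"twist": 0,"jaw": 0.3},{"delta_pos": [0.15,0,0],"twist": 0,"jaw": 0.3},{"delta_pos": [0.15,0,0],"twist": 0,"jaw": 0.3}]}}

```text
clock: 11.95
tcp_pos: [0.6155, 0.2237, 0.0092]
orientation: [0.709, 0.029, -0.704, 0.029]
contact_force: [5.0, -0.1, 5.8]
gripper_width: 0.0423
```

Run:
```python
from h import *
a=save("side","s6.png",(70,200,310,380),3)
s=r.sense(); print(s["clock"],s["tcp_pos"],s["contact_force"],s["wrist_torque"],s["gripper_width"])
```

```text
12.0 [0.61552279 0.22367491 0.00924398] [ 4.02725326 -0.12687937  6.54265106] [-0.09958273 -0.17785873  0.0791885 ] 0.04239626507822792
```

View pics/s6.png

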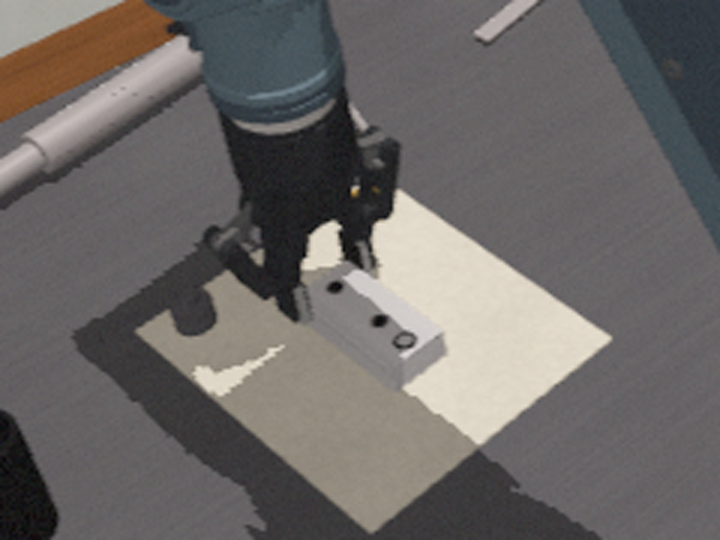

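Almost flat. A few more millimetres down, watching the force.

Emit:
{"api": "send_rows", "payload": {"increments": [{"delta_pos": [0.1,0,0],"twist": 0,"jaw": 0.3},{"delta_pos": [0.15,0,0],"twist": 0,"jaw": 0.3},{"delta_pos": [0.15,0,0],"twist": 0,"jaw": 0.3}]}}

```text
clock: 12.3
tcp_pos: [0.6156, 0.2237, 0.0089]
orientation: [0.709, 0.029, -0.704, 0.029]
contact_force: [0.8, -0.6, 14.3]
gripper_width: 0.0425
```

Emit:
{"api": "send_rows", "payload": {"increments": [{"delta_pos": [0.1,0,0],"twist": 0,"jaw": 0.3},{"delta_pos": [0.15,0,0],"twist": 0,"jaw": 0.3},{"delta_pos": [0.15,0,0],"twist": 0,"jaw": 0.3}]}}

```text
clock: 12.6
tcp_pos: [0.6156, 0.2237, 0.0088]
orientation: [0.709, 0.029, -0.704, 0.029]
contact_force: [-4.4, -2.0, 24.1]
gripper_width: 0.0427
```

It's flat: the TCP stops at 0.0088 and the force climbs to 24 N. Relieving, opening and withdrawing.

Emit:
{"api": "send_rows", "payload": {"increments": [{"delta_pos": [-0.2,0,0],"twist": 0,"jaw": 0.3},{"delta_pos": [-0.2,0,0],"twist": 0,"jaw": 0.6},{"delta_pos": [-0.2,0,0],"twist": 0,"jaw": 0.8},{"delta_pos": [-0.2,0,0],"twist": 0,"jaw": 1},{"delta_pos": [-0.2,0,0],"twist": 0,"jaw": 1},{"delta_pos": [-0.2,0,0],"twist": 0,"jaw": 1},{"delta_pos": [-2,0,0],"twist": 0,"jaw": 1},{"delta_pos": [-5,0,0],"twist": 0,"jaw": 1},{"delta_pos": [-10,0,0],"twist": 0,"jaw": 1},{"delta_pos": [-15,0,0],"twist": 0,"jaw": 1},{"delta_pos": [-18,0,0],"twist": 0,"jaw": 1}]}}

```text
clock: 13.7
tcp_pos: [0.6143, 0.2239, 0.1903]
orientation: [0.709, 0.029, -0.704, 0.029]
contact_force: [0.2, -0.2, -0.0]
gripper_width: 0.0853
```

Emit:
{"api": "send_rows", "payload": {"increments": [{"delta_pos": [0,5,1],"twist": 0,"jaw": 1},{"delta_pos": [0,10,2],"twist": 0,"jaw": 1},{"delta_pos": [0,15,3],"twist": 0,"jaw": 1},{"delta_pos": [0,20,4],"twist": 0,"jaw": 1},{"delta_pos": [0,25,5],"twist": 0,"jaw": 1},{"delta_pos": [0,30,6],"twist": 0,"jaw": 1},{"delta_pos": [0,35,7],"twist": 0,"jaw": 1},{"delta_pos": [0,40,8],"twist": 0,"jaw": 1},{"delta_pos": [0,45,9],"twist": 0,"jaw": 1},{"delta_pos": [0,50,10],"twist": 0,"jaw": 1},{"delta_pos": [0,55,11],"twist": 0,"jaw": 1},{"delta_pos": [0,60,12],"twist": 0,"jaw": 1}]}}

```text
clock: 14.9
tcp_pos: [0.5431, -0.3746, 0.1855]
orientation: [0.707, 0.029, -0.706, 0.029]
contact_force: [0.3, 0.1, 0.4]
gripper_width: 0.0853
```

Emit:
{"api": "send_rows", "payload": {"increments": [{"delta_pos": [0,5,0],"twist": 0,"jaw": 1},{"delta_pos": [0,5,0],"twist": 0,"jaw": 1},{"delta_pos": [0,5,0],"twist": 0,"jaw": 1}]}}

```text
clock: 15.2
tcp_pos: [0.5471, -0.4236, 0.1844]
orientation: [0.707, 0.028, -0.706, 0.028]
contact_force: [-0.0, 1.0, -0.6]
gripper_width: 0.0853
```

Run:
```python
from h import *
a=save("top","t7.png",(90,110,450,290),2.2)
g=a.min(2)
m=np.zeros_like(g); m[120:280,90:230]=(g[120:280,90:230]>130)*255
for b in box(m,"top",.002): print("sheet",b)
for lo in (205,215,225):
    m=np.zeros_like(g); m[150:250,125:205]=(g[150:250,125:205]>lo)*255
    for b in box(m,"top",.026): print(lo,"jaw",b)
print(a[198,163],a[230,130])
s=r.sense(); print(s["clock"],s["tcp_pos"],s["contact_force"])
```

```text
sheet (((577.4609985351562, 220.7196807861328), (240.5026397705078, 202.8070526123047), 4.669267654418945), (105, 131, 115, 124))
205 jaw (((586.2796020507812, 209.08837890625), (148.5497283935547, 145.9476776123047), 0.7389373183250427), (125, 150, 80, 78))
215 jaw (((586.2799072265625, 209.06515502929688), (148.5497283935547, 145.90122985839844), 0.7389367818832397), (125, 150, 80, 78))
225 jaw (((586.2798461914062, 209.06515502929688), (148.42770385742188, 145.90122985839844), 0.7389368414878845), (125, 150, 80, 78))
[240 241 245] [115 106  90]
15.25 [ 0.54747291 -0.42221999  0.18440053] [-0.35194016  0.36921632 -0.47856778]
```

View pics/t7.png

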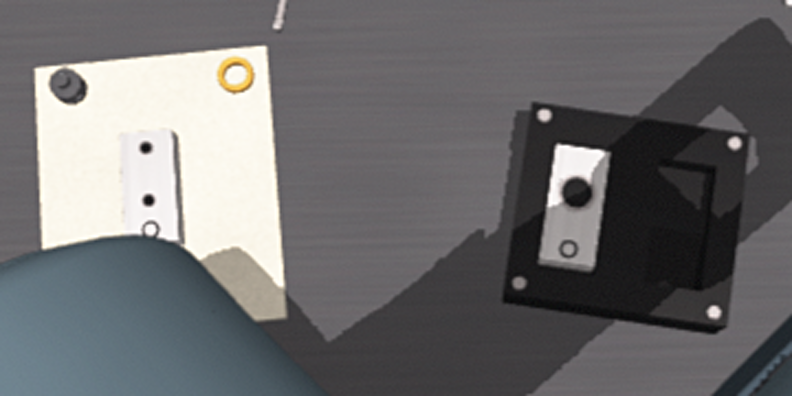

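The jaw lies flat on the sheet, dimple side up, with its holes at crop (146,147) and (148,200) and the dimple at (150,229). The bored jaw is untouched in its pocket. Checking the centring.

Run:
```python
from h import *
P=[ray("top",(90+x/2.2,110+y/2.2),.026)[:2] for x,y in ((146,147),(148,200),(150,229))]
u=P[0]-P[2]; print("spacings mm",np.linalg.norm(P[0]-P[1])*1e3,np.linalg.norm(P[1]-P[2])*1e3,"yaw",np.degrees(np.arctan2(u[1],u[0])))
u/=np.linalg.norm(u); c=np.mean([p-u*o for p,o in zip(P,(.033,-.012,-.037))],0); print("centre",c,"off mm",(c-[.577,.2205])*1e3)
```

```text
spacings mm 45.60141275835372 24.735426838170707 yaw 4.2591662881524694
centre [0.57406844 0.22155345] off mm [-2.93156429  1.05345436]
```

Centred to about 3 mm. The hole spacings of 45.6 and 24.7 mm match the nominal 45 and 25 mm, so the jaw is flat.

```bash
python3 -c "
from workcell import hand_in
print(hand_in())"
```

```text
the job is handed in; nothing more can be done
None
```

The two-hole jaw is now lying flat, dimple side up, in the middle of the white sheet, and I've handed the job in. I pressed its dimpled end until it tipped and stayed tilted. I then gripped it by the raised end, lifted it out and set its low edge on the sheet. From there I lowered it to flat in a light grip before releasing, so it was not dropped.

**Last checks:**
- **Position:** the jaw's centre is about 3 mm from the sheet's middle, and its yaw is within about 0.5° of the sheet's.
- **Flatness:** the spacings between the holes and dimple measure 45.6 and 24.7 mm against 45 and 25 mm nominal, which fits a flat jaw. While lowering, the arm also stopped at the expected height with a clear rise in force.
- **Other jaw:** in the last picture the bored jaw still lies flat in its pocket.
- **Limits:** the highest force reading I saw was 24 N, and the job took about 15 s.
- **Clear of parts:** the gripper is open and well away from everything.

No check failed or disagreed. One call was refused because its rows left out the twist value; nothing moved, and I sent it again with the value. In the last picture the arm hid the very end of the jaw beyond the dimple, so I worked out its position from the holes and the dimple.

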